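# Correct a wrongly packed bar tool case

## Task

Open the clear-lidded tool case fully and compare each of its three bays with the layout tile in front of it: one bay that should hold a muddler holds a jigger. Lift that wrong jigger out and set it down in the drip tray, then lay the spare muddler from the wire rest in its place, lying in the bay's cradles, and close the lid fully. Set the parts down rather than dropping them, and leave the rightly packed parts, the cup and the shaker tin where they are.

Things in the scene. Friction and masses are not known exactly. Their poses are not given: they have to be found in the camera images.
- tool_case: Fixed black case, 200 mm deep (x), 330 wide (y), 78 high, walls 6; origin under its centre on the counter, x points away from the robot, to the hinge. Three bays side by side at y = -90, 0, +90 mm, dividers 24 mm high; each holds one part lying along x on two wire cradles. A ledge towards the robot, 86 mm deep, 30 high, carries the layout tiles.
- case_lid (a joint): Lid hinge, rad: 0 shut, 1.0 fully open at its stop. Even then the lid leans over the bays, so the tool must come in tilted from the robot's side (25 to 35 degrees, fingers pointing down and away from the robot). Stiff hinge (about 0.5 N m): the lid stays where left. May start up to 0.15 ajar.
- lid_bar (a point): Middle of the lid's grip bar: round, black, 10 mm thick, 100 mm long along the case's y, 30 mm above the lid's top and 12 mm in front of its front edge. At lid angle a it lies (from lid_hinge, along the case's x and z) at x = -212 cos a + 36 sin a, z = 212 sin a + 36 cos a mm.
- lid_hinge (a point): Middle of the lid's hinge line: case x = +100 mm, 78 mm above the counter; the line runs along the case's y. The lid is a 6 mm clear sheet, 200 by 330 mm, with a metal edge.
- drip_tray: Fixed shallow metal tray, 250 mm (x) by 150 mm (y), rim 14 mm high, walls and floor 4 mm; origin under its centre. A cup stands in its +x half; the -x half is free. It may be on either side of the case.
- rest: Fixed wire rest, base 120 mm (x) by 70 mm (y), with two V cradles like those in the case (at x = -44 and +44 mm, wire tops 54 mm above the counter); origin under its centre, x along the part that lies in it. On the other side of the case from the tray.
- muddler_2: The spare muddler, in the wire rest, its axis 55 mm above the counter. Steel bar 150 mm long, 34 mm thick, with a 40 mm thick head over the last 25 mm at its +x end. Lies with its axis level. Origin at the middle of its axis; x along the axis. 200 g. In a bay's cradles its axis is 43 mm above the counter; either way round is right.
- muddler_1: A muddler of the same shape, packed in the case. Lies with its axis level. Origin at the middle of its axis; x along the axis.
- jigger_1: Steel jigger, hourglass shape, 116 mm long, 44 mm thick at both cups, with a straight waist 24 mm thick and 40 mm long at the middle; packed in the case, axis 50 mm above the counter. Lies with its axis level. Origin at the middle of its axis; x along the axis. 140 g. Lying in the tray its axis is 26 mm above the counter.
- jigger_2: A second jigger just like the first, also packed in the case. Which of the two is in the wrong bay varies.
- tile_1: Fixed white layout tile, 82 by 80 mm, on the case's ledge, with the flat dark half-size silhouette of a jigger (hourglass): what belongs in the bay behind it. Origin at its centre, 30 mm above the counter; axes as the case's. The order of the tiles varies.
- bay_1 (a point): Centre of the bay behind tile_1, at counter height, 143 mm from the tile along its x; axes as the case's. Its two V-shaped wire cradles stand at x = -44 and +44 mm (arms at 45 degrees, out to y = 24 mm either side, tops 42 mm above the counter); between them it is empty, so a part can be gripped across its middle, fingers closing along y.
- tile_2: Fixed white layout tile, 82 by 80 mm, on the case's ledge, with the flat dark half-size silhouette of a muddler (straight bar with a slightly thicker end): what belongs in the bay behind it. Origin at its centre, 30 mm above the counter; axes as the case's. The order of the tiles varies.
- bay_2 (a point): Centre of the bay behind tile_2, at counter height, 143 mm from the tile along its x; axes as the case's. Its two V-shaped wire cradles stand at x = -44 and +44 mm (arms at 45 degrees, out to y = 24 mm either side, tops 42 mm above the counter); between them it is empty, so a part can be gripped across its middle, fingers closing along y.
- tile_3: Fixed white layout tile, 82 by 80 mm, on the case's ledge, with the flat dark half-size silhouette of a muddler (straight bar with a slightly thicker end): what belongs in the bay behind it. Origin at its centre, 30 mm above the counter; axes as the case's. The order of the tiles varies.
- bay_3 (a point): Centre of the bay behind tile_3, at counter height, 143 mm from the tile along its x; axes as the case's. Its two V-shaped wire cradles stand at x = -44 and +44 mm (arms at 45 degrees, out to y = 24 mm either side, tops 42 mm above the counter); between them it is empty, so a part can be gripped across its middle, fingers closing along y.
- cup: White cup, 64 mm wide, 55 mm high, standing in the tray about 80 mm from its centre along the tray's +x; origin at the centre of its foot. A bystander.
- shaker_tin: Steel shaker tin, 80 mm wide, 120 mm high, standing about 150 mm from the rest's centre beyond the +x end of the muddler; origin at the centre of its foot. A bystander.

How it is judged:
By the outcome, as a careful person would: the job done as asked, in the order asked, and still so for the second after the job is handed in, with the robot touching nothing.
It also fails if it takes over 72 s, if anything falls off the work surface, if the arm or the gripper's body presses on something with over 40 N, if the wrist force passes 120 N, or if a joint passes its speed limit or range.

## Robot

A 6-joint arm with a two-finger parallel gripper is mounted at the origin on the work surface. World frame = base frame: x ahead of the robot, y to its left, z up, the work surface at z = 0. Lengths are in m, angles in rad, forces in N, time in s.
With the tool pointing down it reaches from about 0.25 to 0.725 m from the base axis. Payload 4 kg.
Tool frame: the origin (TCP) lies midway between the tips of the shut fingers; the grasp point (between the pads) lies bot.pinch_z behind it (bot.pinch_z is the distance from the TCP to the grasp point, in m); z points along the fingers, y is the line along which they close (so a half turn about z gives the same grasp; the last joint's range is limited). The gripper opens to 85 mm and grips with 20 to 120 N. Pads are 22 mm wide; open, the fingers measure 114 mm over their backs; the gripper's body (76 mm by 85 mm) begins 54 mm behind the grasp point. The pads swing forward as they close: fully open they stand 13 mm farther back than shut.
Start: joints at [1.343, 0.241, 0.005, 1.335, 0, 1.571], TCP at [0.113, 0.487, 0.231] pointing down, gripper open.
Joint ranges: [-2.72, 2.72], [-1.05, 1.87], [-1.09, 1.28], [-1.99, 2.15], [-1.42, 1.44], [-3.14, 3.14]. Speed limits (rad/s): [2.79, 2.79, 3.14, 3.14, 3.14, 3.14].

## Interface

Orientations are given as a unit quaternion [x, y, z, w].
In Python, from workcell import bot gives the robot as it stands.
- The arm moves only by the shell command python3 jog.py 'ROWS'. ROWS is a JSON list of rows, 1 to 10 of them, each of 7 numbers: a rotation vector rx, ry, rz in rad, then dx, dy, dz in m, then the finger opening in m; each row is the pose to reach, as a shift and turn from the pose commanded when the command began, along the tool's axes at that moment; what a row does not reach only later rows make up. A row lasts 1/8 s, in which the tool goes at most 0.0625 m and 0.188 rad, less where a joint would pass 70% of its speed; a pose out of reach is approached as far as the arm can. The fingers move at their own pace and stop on an object; the grip force is fixed at half the most. Time passes only in rows, so rows that do not move let the fingers close. It prints the time, the measured TCP pose, the force, the opening and the grip force at its end.
- bot.get_obs(): the state, without advancing time (a new reading comes with each control period).
- bot.camera(name): name is "scene" or "side" or "wrist"; returns the picture (384x512x3 uint8, red, green, blue); there is no depth.
- bot.calibration(name): a dict with "mtx" (3x3 intrinsics, pixels), "R" (3x3) and "t" (3): a world point X has camera coordinates R X + t. Camera axes: x right, y down, z forward; pixel columns grow to the right and rows downward; lengths in m; the calibration is good to about 2 mm. A picture is of the moment at which its call begins: read the wrist's pose just before it. calibration takes no time and is no camera call; for the wrist camera it gives the pose at the moment of the call.
- bot.job_done(): hands the job in; it is judged then, once.
The state is a dict: "clock": time; "joint_pos": joint angles; "joint_vel": joint speeds; "tau": joint torques, N m; "eef_pos": TCP position; "tool_rot": TCP orientation; "ft_force": force on the tool from outside, world axes, zero at the start; "ft_torque": the same for the moment, N m; "grip_width": finger opening in m; "grasp_force": force on a finger pad.
Only numpy, scipy, OpenCV 4.12 (cv2) and the standard library are available. Lean on these libraries where they do the work, as an engineer would, in place of code of your own. Each camera call takes 0.05 s, during which the arm holds its last target. There are 200 camera calls.

## Working session

There is one attempt and no reset: what is moved stays moved. The work goes in short steps, Python scripts to look and compute and a shell command to move; the robot and the scene stay as the last step left them, time stands still between calls to the robot, and variables do not carry over. Pictures are saved under pics/ and viewed, at most 10 in all, crops included, and the job is handed in when it is done.

```bash
ls; mkdir -p pics; python3 - <<'E'
from workcell import bot
import cv2,numpy as np
a=bot.camera("scene");b=bot.camera("side")
np.save('a.npy',a);np.save('b.npy',b)
cv2.imwrite('pics/scene.png',a[:,:,::-1]);cv2.imwrite('pics/side.png',b[:,:,::-1])
for n in("scene","side","wrist"):
  c=bot.calibration(n);print(n,c['mtx'].tolist() if hasattr(c['mtx'],'tolist') else c['mtx'],np.round(-np.array(c['R']).T@c['t'],3),np.round(c['R'],3).tolist())
print(bot.pinch_z,bot.get_obs())
E
```

```text
jog.py
pics
workcell.py
scene [[465.25456890567756, 0.0, 248.1513359957778], [0.0, 465.25456890567756, 195.71829119663184], [0.0, 0.0, 1.0]] [ 1.289 -0.475  0.969] [[0.545, 0.838, -0.008], [0.598, -0.395, -0.697], [-0.588, 0.376, -0.717]]
side [[356.2987628121751, 0.0, 253.5838298632337], [0.0, 356.2987628121751, 192.52741091197123], [0.0, 0.0, 1.0]] [ 0.405 -0.894  0.662] [[0.982, -0.19, -0.011], [-0.111, -0.52, -0.847], [0.155, 0.833, -0.532]]
wrist [[332.904390435226, 0.0, 258.9675472584137], [0.0, 332.904390435226, 192.9816722778432], [0.0, 0.0, 1.0]] [0.034 0.504 0.372] [[0.225, 0.974, -0.003], [0.926, -0.213, 0.313], [0.304, -0.073, -0.95]]
0.0187 {'clock': 0.1, 'joint_pos': array([ 1.34302725e+00,  2.41364693e-01,  3.85792842e-03,  1.33520462e+00,
       -4.45466346e-05,  1.57082233e+00]), 'joint_vel': array([-1.10259398e-03, -2.26523979e-03,  3.23192534e-03,  2.30400939e-03,
       -2.03656696e-03, -3.91350885e-05]), 'tau': array([-1.19106735e-03, -3.73136222e+01,  2.53010738e+01,  1.08724041e-02,
       -7.54458188e-05,  9.17013836e-06]), 'eef_pos': array([0.11278722, 0.48652953, 0.23048808]), 'tool_rot': array([ 1.13651367e-01,  9.93520231e-01, -9.53856908e-04, -8.66705694e-05]), 'ft_force': array([-0.10427356, -0.96617904,  0.83147974]), 'ft_torque': array([-0.0642555 ,  0.0006283 , -0.00208123]), 'grasp_force': 0.0, 'grip_width': 0.08519049504832459}
```

View pics/scene.png

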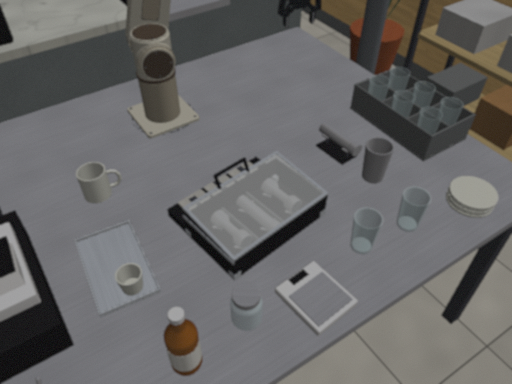

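View pics/side.png

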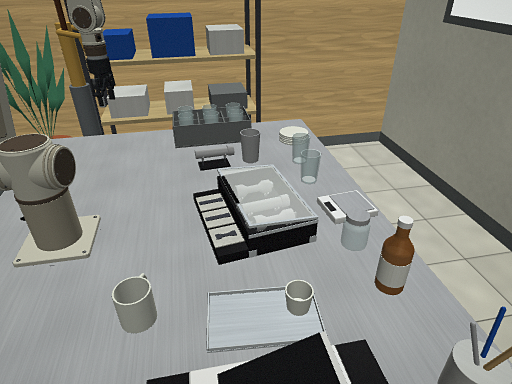

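The scene view shows the case around (250,205), with jiggers in the left and right bays and a muddler in the middle. The tray is at (118,265), the rest at (340,143), and the lid bar at (232,168). Next I'll enlarge the case and rest regions.

```bash
python3 - <<'E'
import cv2,numpy as np
a=np.load('a.npy')[:,:,::-1];b=np.load('b.npy')[:,:,::-1]
A=cv2.resize(a[120:270,160:360],None,fx=4,fy=4,interpolation=cv2.INTER_CUBIC)
B=cv2.resize(b[135:265,185:325],None,fx=4,fy=4,interpolation=cv2.INTER_CUBIC)
cv2.imwrite('pics/A.png',A);cv2.imwrite('pics/B.png',B)
E
```

```text
(no output)
```

View pics/A.png

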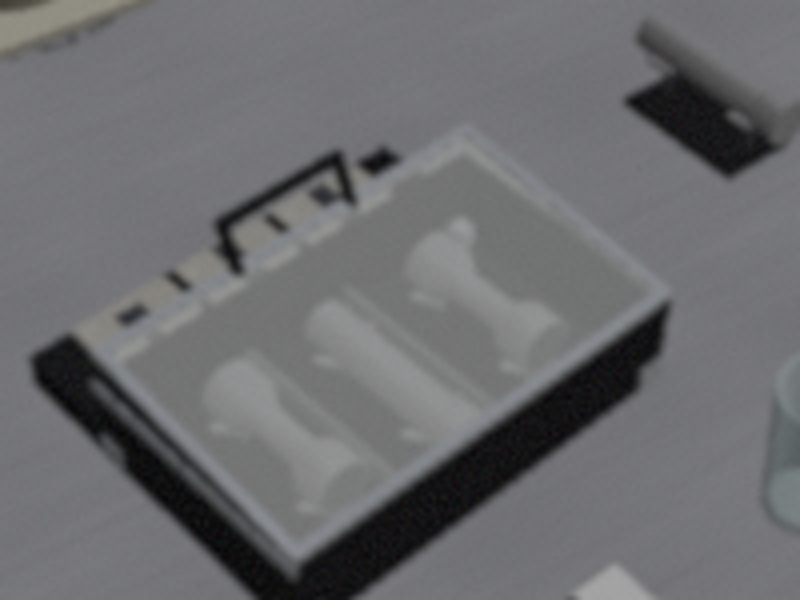

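View pics/B.png

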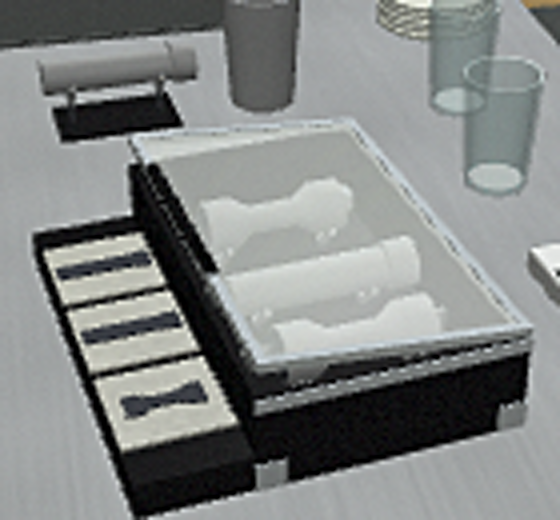

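B crop: the tiles from nearest (-y) to farthest are hourglass, bar, bar. The bays from near to far hold jigger, muddler, jigger, so the far (+y) bay is the wrong one. The lid is slightly ajar, and the spare muddler at (118,68) has its head at the right end. Now I'll measure.

```bash
cat > h.py <<'E'
import numpy as np,cv2
from scipy.spatial.transform import Rotation as Ro
from workcell import bot
def cast(c,px,z):
    px=np.atleast_2d(np.array(px,float)); C=-np.array(c['R']).T@c['t']
    d=np.c_[px,np.ones(len(px))]@np.linalg.inv(c['mtx']).T@np.array(c['R'])
    return C+d*((z-C[2])/d[:,2])[:,None]
def proj(c,X):
    p=(np.atleast_2d(X)@np.array(c['R']).T+c['t'])@np.array(c['mtx']).T
    return p[:,:2]/p[:,2:]
def two(c1,p1,c2,p2):
    P=[np.array(c['mtx'])@np.c_[c['R'],c['t']] for c in(c1,c2)]
    X=cv2.triangulatePoints(P[0],P[1],np.array(p1,float).reshape(2,1),np.array(p2,float).reshape(2,1))
    return (X[:3]/X[3]).ravel()
E
python3 - <<'E'
from h import *
np.set_printoptions(precision=4,suppress=True)
s=bot.calibration("scene");d=bot.calibration("side")
b=np.load('b.npy')
m=((b.min(2)>150)&(b.max(2).astype(int)-b.min(2)<70)).astype(np.uint8)
m[:, :192]=0;m[:, 262:]=0;m[:190]=0;m[252:]=0
cs,_=cv2.findContours(m,cv2.RETR_EXTERNAL,cv2.CHAIN_APPROX_NONE)
for c in cs:
    if cv2.contourArea(c)>80:
        g=cast(d,c[:,0],.03)[:,:2]
        print(cv2.boundingRect(c),cv2.minAreaRect((g*1000).astype(np.float32)))
A=lambda u,v:(160+u/4,120+v/4)
B=lambda u,v:(185+u/4,135+v/4)
print('tiles gaps cast'); print(cast(d,[B(33,237),B(60,308),B(95,375),B(137,512)],.03))
print('lid corners front', two(s,A(465,130),d,B(133,140)),two(s,A(100,350),d,B(262,362)))
print('lid back', two(s,A(665,290),d,B(350,122)),two(s,A(297,560),d,B(530,332)))
print('bar ends @~.12', cast(s,[A(222,222),A(340,155)],.12))
print('tray side z.014',cast(d,[(209,290),(324,290),(327,345),(207,350)],.014))
print('tray scene',cast(s,[(76,238),(130,224),(158,290),(102,308)],.014))
print('rest base side',cast(d,[B(52,108),B(172,95),B(185,127),B(65,142)],.002))
print('mud side axis',cast(d,[B(42,75),B(195,63)],.055),'scene',cast(s,[A(645,35),A(790,125)],.055))
E
```

```text
(209, 224, 35, 23) ((469.38336181640625, -108.59625244140625), (80.4280014038086, 79.7632064819336), 8.70478630065918)
(202, 208, 32, 20) ((455.6492919921875, -19.122344970703125), (80.35481262207031, 79.25121307373047), 8.140068054199219)
(199, 200, 27, 11) ((446.0531921386719, 47.9140625), (81.11743927001953, 32.06085205078125), 9.438590049743652)
(233, 190, 29, 36) ((549.9447021484375, 20.025253295898438), (193.7448272705078, 94.4768295288086), 78.04022216796875)
(192, 190, 21, 62) ((406.91717529296875, -7.48699951171875), (319.8758544921875, 52.637149810791016), 87.38592529296875)
tiles gaps cast
[[ 0.3908  0.1255  0.03  ]
 [ 0.4061  0.0181  0.03  ]
 [ 0.4254 -0.071   0.03  ]
 [ 0.4396 -0.2177  0.03  ]]
lid corners front [0.48   0.1386 0.1046] [ 0.5285 -0.1788  0.1068]
lid back [0.6695 0.1675 0.0858] [ 0.7197 -0.1519  0.0821]
bar ends @~.12 [[ 0.4814 -0.0613  0.12  ]
 [ 0.4681  0.0406  0.12  ]]
tray side z.014 [[ 0.4063 -0.2875  0.014 ]
 [ 0.6743 -0.3423  0.014 ]
 [ 0.6286 -0.482   0.014 ]
 [ 0.3888 -0.445   0.014 ]]
tray scene [[ 0.3852 -0.4385  0.014 ]
 [ 0.4184 -0.2998  0.014 ]
 [ 0.6505 -0.3264  0.014 ]
 [ 0.6234 -0.4565  0.014 ]]
rest base side [[0.421  0.4129 0.002 ]
 [0.5436 0.4161 0.002 ]
 [0.5471 0.3439 0.002 ]
 [0.429  0.3379 0.002 ]]
mud side axis [[0.4143 0.3805 0.055 ]
 [0.5638 0.3754 0.055 ]] scene [[0.4179 0.3605 0.055 ]
 [0.5638 0.3814 0.055 ]]
```

```bash
cat >> h.py <<'E'
PSI=np.radians(8.76); BAY0=np.array([.597,.0027])
def case(x,y,z): c,s=np.cos(PSI),np.sin(PSI); return np.array([BAY0[0]+c*x-s*y,BAY0[1]+s*x+c*y,z])
def rot(yaw,tilt=0):
    "tool y along yaw; tilt>0: fingers point away along yaw-90deg"
    y=np.array([np.cos(yaw),np.sin(yaw),0]);f=np.array([y[1],-y[0],0])
    z=np.array([0,0,-1])*np.cos(tilt)+f*np.sin(tilt)
    return Ro.from_matrix(np.c_[np.cross(y,z),y,z])
def delta(p,R):
    o=bot.get_obs();R0=Ro.from_quat(o['tool_rot'])
    print('row',np.round((R0.inv()*R).as_rotvec(),3),np.round(R0.inv().apply(np.array(p)-o['eef_pos']),4),'rows>=',np.linalg.norm(p-o['eef_pos'])/.0625)
E
python3 - <<'E'
from h import *
a=.11
bar=case(.1-.212*np.cos(a)+.036*np.sin(a),0,.078+.212*np.sin(a)+.036*np.cos(a));print(bar)
delta(bar+[0,0,.11],rot(PSI))
E
```

```text
[ 0.49147877 -0.01356013  0.13705542]
row [-2.00e-03  1.00e-03  1.19e+00] [-0.4818 -0.4017 -0.0158] rows>= 10.040193466452541
```

```bash
python3 jog.py '[[0,0,1.189,-0.481,-0.402,-0.016,0.085],[0,0,1.189,-0.481,-0.402,-0.016,0.085],[0,0,1.189,-0.481,-0.402,-0.016,0.085],[0,0,1.189,-0.481,-0.402,-0.016,0.085],[0,0,1.189,-0.481,-0.402,-0.016,0.085],[0,0,1.189,-0.481,-0.402,-0.016,0.085],[0,0,1.189,-0.481,-0.402,-0.016,0.085],[0,0,1.189,-0.481,-0.402,-0.016,0.085],[0,0,1.189,-0.481,-0.402,-0.016,0.085],[0,0,1.189,-0.481,-0.402,-0.016,0.085]]'
```

```text
clock: 1.35
eef_pos: [0.4902, -0.0134, 0.247]
tool_rot: [0.651, 0.759, 0.0, -0.0]
ft_force: [1.8, 0.9, 0.6]
grip_width: 0.085
grasp_force: 0.0
```

```bash
python3 - <<'E'
from h import *
w=bot.calibration("wrist");im=bot.camera("wrist")
np.save('w1.npy',im);cv2.imwrite('pics/w1.png',im[:,:,::-1])
for a in(.08,.11,.14):
  f=lambda y:case(.1-.212*np.cos(a)+.036*np.sin(a),y,.078+.212*np.sin(a)+.036*np.cos(a))
  g=lambda y:case(.1-.2*np.cos(a)+.006*np.sin(a),y,.078+.2*np.sin(a)+.006*np.cos(a))
  print(a,proj(w,[f(-.05),f(.05),g(-.165),g(.165)]).round(1).tolist())
print('tiles',proj(w,[case(-.143+i*.041,y,.03) for y in(-.09,0,.09) for i in(-1,1)]).round().tolist())
print(np.round(-w['R'].T@w['t'],3))
E
```

```text
0.08 [[259.4, 242.8], [259.6, 124.8], [268.2, 327.9], [272.7, -36.6]]
0.11 [[261.4, 246.2], [261.9, 125.8], [269.1, 331.9], [274.0, -39.4]]
0.14 [[263.7, 249.7], [264.5, 126.8], [270.1, 336.0], [275.7, -42.4]]
tiles [[195.0, 234.0], [265.0, 235.0], [191.0, 160.0], [265.0, 160.0], [185.0, 73.0], [266.0, 73.0]]
[0.477 0.065 0.389]
```

View pics/w1.png

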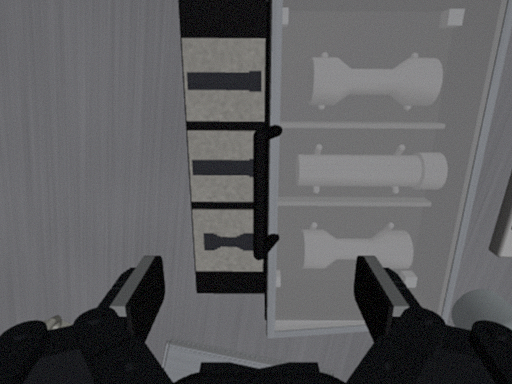

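Wrist view: the bar is upright at column 262, rows 128–258. The tiles are centred at rows 80, 167 and 237, and the top (+y) bay holds a jigger behind a bar tile. I'll refine the case pose from the tiles here.

```bash
python3 - <<'E'
from h import *
im=np.load('w1.npy');w=bot.calibration("wrist")
m=((im.min(2)>115)).astype(np.uint8);m[:,:183]=0;m[:,266:]=0;m[300:]=0
cs,_=cv2.findContours(m,cv2.RETR_EXTERNAL,cv2.CHAIN_APPROX_NONE)
for c in cs:
    if cv2.contourArea(c)>1500:
        g=cast(w,c[:,0],.03)[:,:2]
        q=cv2.minAreaRect((g*1000).astype(np.float32)); print(cv2.boundingRect(c),q)
# jigger in wrong bay: centre px / axis height .05
print(cast(w,[(312,82),(441,82)],.05),case(0,.09,.05))
E
```

```text
(193, 210, 70, 61) ((472.82183837890625, -123.62946319580078), (80.75399017333984, 79.20672607421875), 8.394096374511719)
(188, 131, 66, 70) ((454.630126953125, -34.43464279174805), (69.65034484863281, 78.50640106201172), 8.079207420349121)
(183, 39, 82, 82) ((447.32025146484375, 55.329524993896484), (80.55469512939453, 78.46782684326172), 8.189728736877441)
[[0.53302581 0.06712294 0.05      ]
 [0.6561389  0.08549219 0.05      ]] [0.58329337 0.09165015 0.05      ]
```

```bash
python3 jog.py '[[0,0,0,0,0,0,0.085],[0,0,0,0,0,0,0.085]]'; python3 - <<'E'
from h import *
w=bot.calibration("wrist");im=bot.camera("wrist");w2=bot.calibration("wrist")
print(abs(w['t']-w2['t']).max(), bot.get_obs()['eef_pos'])
m=((im.min(2)>115)).astype(np.uint8);m[:,:183]=0;m[:,267:]=0;m[300:]=0
cs,_=cv2.findContours(m,cv2.RETR_EXTERNAL,cv2.CHAIN_APPROX_NONE)
for c in cs:
    if cv2.contourArea(c)>1500:
        g=cast(w,c[:,0],.03)[:,:2]
        q=cv2.minAreaRect((g*1000).astype(np.float32)); print(cv2.boundingRect(c),q)
d=((im.max(2)<40)).astype(np.uint8);d[:,:253]=0;d[:,285:]=0;d[:110]=0;d[275:]=0
ys,xs=np.nonzero(d);print('bar px',np.percentile(xs,[5,50,95]),np.percentile(ys,[1,50,99]))
E
```

```text
clock: 1.65
eef_pos: [0.4886, -0.0109, 0.2468]
tool_rot: [0.65, 0.76, -0.0, -0.001]
ft_force: [-0.6, 0.4, -0.8]
grip_width: 0.085
grasp_force: 0.0
0.00011268257444257967 [ 0.48856315 -0.01057303  0.24704672]
(194, 212, 69, 61) ((467.6314697265625, -116.66270446777344), (79.21702575683594, 79.27253723144531), 8.947011947631836)
(190, 134, 66, 70) ((449.4840087890625, -27.74083709716797), (70.25845336914062, 78.75139617919922), 7.856853485107422)
(184, 42, 82, 81) ((441.3874206542969, 62.32598876953125), (80.96401977539062, 77.72517395019531), 8.885941505432129)
bar px [256. 263. 274.] [115. 189. 271.]
```

```bash
sed -i 's/^PSI=.*/PSI=np.radians(8.5); BAY0=np.array([.596,-.0065])/' h.py; cat >> h.py <<'E'
def barpos(a): return case(.1-.212*np.cos(a)+.036*np.sin(a),0,.078+.212*np.sin(a)+.036*np.cos(a))
E
python3 - <<'E'
from h import *
delta(barpos(.11)-[0,0,.015],rot(PSI))
E
```

```text
row [-0.001 -0.     0.007] [-1.19e-02  1.00e-04  1.25e-01] rows>= 2.0088317254034433
```

```bash
python3 jog.py '[[0,0,0,-0.012,0,0.06,0.085],[0,0,0,-0.012,0,0.11,0.085],[0,0,0,-0.012,0,0.125,0.085],[0,0,0,-0.012,0,0.125,0.0],[0,0,0,-0.012,0,0.125,0.0],[0,0,0,-0.012,0,0.125,0.0],[0,0,0,-0.012,0,0.125,0.0]]'
python3 - <<'E'
from h import *
for a in(.11,.3,.5,.7,.85,1.0,1.03): delta(barpos(a)-[0,0,.015],rot(PSI))
E
```

```text
clock: 2.58
eef_pos: [0.4921, -0.0234, 0.1234]
tool_rot: [0.651, 0.759, 0.001, 0.001]
ft_force: [-0.1, -0.1, -0.1]
grip_width: 0.012
grasp_force: 0.0
row [0.002 0.    0.006] [ 0.0014 -0.0015  0.0013] rows>= 0.039038561791944315
row [0.002 0.    0.006] [ 0.0013  0.0134 -0.0366] rows>= 0.6244270512982221
row [0.002 0.    0.006] [ 0.0011  0.0366 -0.0728] rows>= 1.303366647059518
row [0.002 0.    0.006] [ 0.0009  0.0665 -0.1036] rows>= 1.9695092910968655
row [0.002 0.    0.006] [ 0.0008  0.0926 -0.1224] rows>= 2.4565971068916723
row [0.002 0.    0.006] [ 0.0006  0.1213 -0.1372] rows>= 2.929887455383054
row [0.002 0.    0.006] [ 0.0006  0.1273 -0.1396] rows>= 3.022653524194972
```

```bash
python3 jog.py '[[0,0,0,0,0,0,0.0],[0,0,0,0,0.006,-0.018,0],[0,0,0,0,0.014,-0.038,0],[0,0,0,0,0.025,-0.056,0],[0,0,0,0,0.037,-0.074,0],[0,0,0,0,0.052,-0.09,0],[0,0,0,0,0.067,-0.105,0]]'
```

```text
clock: 3.45
eef_pos: [0.5532, -0.0142, 0.2265]
tool_rot: [0.651, 0.759, -0.004, -0.003]
ft_force: [-8.0, -2.3, -0.2]
grip_width: 0.0073
grasp_force: 58.4
```

```bash
python3 jog.py '[[0,0,0,0,0.013,-0.010,0],[0,0,0,0,0.026,-0.018,0],[0,0,0,0,0.040,-0.026,0],[0,0,0,0,0.054,-0.032,0],[0,0,0,0,0.057,-0.033,0],[0,0,0,0,0.057,-0.033,0]]'; python3 - <<'E'
from h import *
print(barpos(1.0)-[0,0,.015])
im=bot.camera("side");cv2.imwrite('pics/s2.png',cv2.resize(im[60:270,100:360,::-1],None,fx=3,fy=2.8))
E
```

```text
clock: 4.2
eef_pos: [0.6123, -0.0054, 0.2653]
tool_rot: [0.651, 0.759, -0.0, 0.001]
ft_force: [-11.0, -0.9, 20.6]
grip_width: 0.0075
grasp_force: 62.0
[ 0.61157588 -0.00417217  0.26084273]
```

View pics/s2.png

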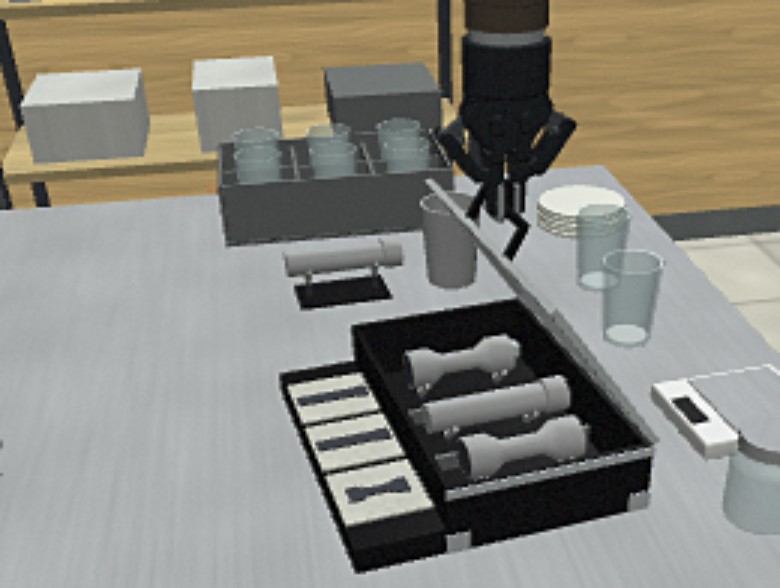

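The lid is near its open limit, but the force is mostly radial, so I'll push on along the arc to reach the stop.

```bash
python3 jog.py '[[0,0,0,0,0.003,-0.005,0],[0,0,0,0,0.006,-0.006,0],[0,0,0,0,0.008,-0.007,0],[0,0,0,0,0.008,-0.007,0]]'
```

```text
clock: 4.75
eef_pos: [0.6132, -0.0053, 0.2659]
tool_rot: [0.651, 0.759, -0.008, -0.006]
ft_force: [-21.5, -4.3, 6.2]
grip_width: 0.0073
grasp_force: 60.6
```

```bash
python3 jog.py '[[0,0,0,0,-0.008,0.007,0],[0,0,0,0,-0.008,0.006,0.05],[0,0,0,0,-0.008,0.006,0.05],[0,0,0,0,-0.008,-0.03,0.05],[0,0,0,0,-0.04,-0.09,0.06],[0,0,0,0,-0.10,-0.09,0.065]]'
python3 - <<'E'
from h import *
T=np.radians(30);R=rot(PSI+np.pi/2,T);z=R.as_matrix()[:,2]
delta(case(0,.09,.05)+(.0187-.15)*z,R);print(bot.get_obs()['joint_pos'])
E
```

```text
clock: 5.5
eef_pos: [0.5269, -0.0184, 0.3605]
tool_rot: [0.65, 0.76, 0.003, 0.004]
ft_force: [0.5, -0.5, 0.5]
grip_width: 0.0649
grasp_force: 0.0
row [-0.403 -0.403 -1.526] [0.0918 0.0032 0.1967] rows>= 3.473383304862782
[-3.48157677e-02  2.77745817e-01  3.86158761e-01  1.66990139e+00
  1.06756214e-05  1.38103610e+00]
```

```bash
python3 jog.py '[[-0.403,-0.403,-1.526,0.03,0,0,0.065],[-0.403,-0.403,-1.526,0.09,0.003,0.02,0.065],[-0.403,-0.403,-1.526,0.092,0.003,0.05,0.065],[-0.403,-0.403,-1.526,0.092,0.003,0.1,0.065],[-0.403,-0.403,-1.526,0.092,0.003,0.15,0.065],[-0.403,-0.403,-1.526,0.092,0.003,0.197,0.065],[-0.403,-0.403,-1.526,0.092,0.003,0.197,0.065],[-0.403,-0.403,-1.526,0.092,0.003,0.197,0.065],[-0.403,-0.403,-1.526,0.092,0.003,0.197,0.065],[-0.403,-0.403,-1.526,0.092,0.003,0.197,0.065]]'
python3 jog.py '[[0,0,0,0,0,0,0.065],[0,0,0,0,0,0,0.065]]'
python3 - <<'E'
from h import *
w=bot.calibration("wrist");im=bot.camera("wrist");np.save('w2.npy',im)
np.savez('w2c.npz',**{k:np.array(w[k]) for k in('mtx','R','t')})
cv2.imwrite('pics/w2.png',im[:,:,::-1])
print(proj(w,[case(x,.09,.05) for x in(-.058,0,.058)]).round().tolist(), bot.get_obs()['joint_pos'])
print('tiles',proj(w,[case(-.143+.041*i,.09+.04*j,.03) for i,j in((-1,-1),(1,-1),(1,1),(-1,1))]).round().tolist())
E
```

```text
clock: 6.75
eef_pos: [0.5111, 0.0724, 0.1592]
tool_rot: [-0.07, 0.965, 0.02, 0.253]
ft_force: [0.4, 0.2, -0.4]
grip_width: 0.0648
grasp_force: 0.0
clock: 7.0
eef_pos: [0.5126, 0.0733, 0.1605]
tool_rot: [-0.071, 0.964, 0.02, 0.254]
ft_force: [0.3, -0.2, -1.1]
grip_width: 0.0647
grasp_force: 0.0
[[258.0, 138.0], [258.0, 191.0], [258.0, 231.0]] [ 0.13852019 -0.00953795 -0.63013907  0.43544955  0.00594537 -0.00649555]
tiles [[176.0, -90.0], [198.0, 68.0], [316.0, 68.0], [338.0, -90.0]]
```

View pics/w2.png

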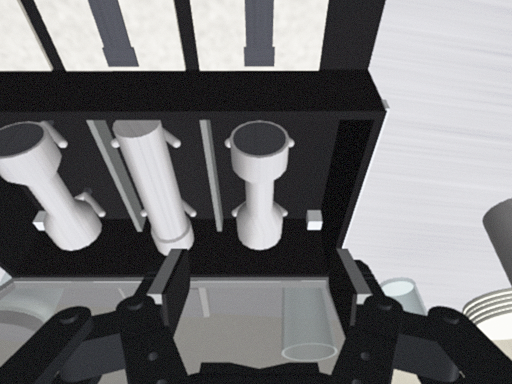

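The wrong jigger sits on column 259, with its near end face at about (259,138). Both match the prediction, so the pose is good.

```bash
python3 - <<'E'
from h import *
R=rot(PSI+np.pi/2,np.radians(30));z=R.as_matrix()[:,2]
delta(case(0,.09,.05)+.017*z,R)
E
```

```text
row [ 0.001 -0.009 -0.002] [-0.0074 -0.0014  0.148 ] rows>= 2.370694992935268
```

```bash
python3 jog.py '[[0,0,0,-0.007,-0.001,0.05,0.065],[0,0,0,-0.007,-0.001,0.10,0.065],[0,0,0,-0.007,-0.001,0.135,0.065],[0,0,0,-0.007,-0.001,0.148,0.065],[0,0,0,-0.007,-0.001,0.148,0.065],[0,0,0,-0.007,-0.001,0.148,0],[0,0,0,-0.007,-0.001,0.148,0],[0,0,0,-0.007,-0.001,0.148,0],[0,0,0,-0.007,-0.001,0.148,0]]'
```

```text
clock: 8.18
eef_pos: [0.5909, 0.0851, 0.0364]
tool_rot: [-0.072, 0.964, 0.021, 0.255]
ft_force: [-3.2, 4.4, 6.9]
grip_width: 0.0222
grasp_force: 59.0
```

```bash
python3 jog.py '[[0,0,0,-0.02,0,-0.035,0],[0,0,0,-0.018,0,-0.071,0],[0,0,0,0.014,0,-0.135,0],[0,0,0,0.05,0,-0.214,0],[0,0,0,0.05,0,-0.214,0],[0,0,0,0.05,0,-0.214,0]]'
python3 - <<'E'
from h import *
print(bot.get_obs()['grip_width'],bot.get_obs()['grasp_force'])
R=rot(np.radians(83),np.radians(30));z=R.as_matrix()[:,2]
delta(np.array([.463,-.375,.20])+.017*z,R)
E
```

```text
clock: 8.93
eef_pos: [0.4423, 0.0609, 0.1982]
tool_rot: [-0.07, 0.964, 0.019, 0.255]
ft_force: [0.3, 0.3, -0.1]
grip_width: 0.0222
grasp_force: 59.1
0.022244098756919024 59.13041889667511
row [ 0.134 -0.006  0.232] [ 0.0365 -0.4365 -0.0062] rows>= 7.009091691401097
```

```bash
python3 jog.py '[[0.134,-0.006,0.232,0.036,-0.4365,-0.006,0],[0.134,-0.006,0.232,0.036,-0.4365,-0.006,0],[0.134,-0.006,0.232,0.036,-0.4365,-0.006,0],[0.134,-0.006,0.232,0.036,-0.4365,-0.006,0],[0.134,-0.006,0.232,0.036,-0.4365,-0.006,0],[0.134,-0.006,0.232,0.036,-0.4365,-0.006,0],[0.134,-0.006,0.232,0.036,-0.4365,-0.006,0],[0.134,-0.006,0.232,0.036,-0.4365,-0.006,0],[0.134,-0.006,0.232,0.036,-0.4365,-0.006,0],[0.134,-0.006,0.232,0.036,-0.4365,-0.006,0]]'
python3 - <<'E'
from h import *
w=bot.calibration("wrist");im=bot.camera("wrist");np.save('w3.npy',im)
np.savez('w3c.npz',**{k:np.array(w[k]) for k in('mtx','R','t')})
s=bot.camera("scene")
cv2.imwrite('pics/w3.png',np.hstack([cv2.resize(im,(480,360)),cv2.resize(s[180:350,40:190],(318,360))])[:,:,::-1])
E
```

```text
clock: 10.18
eef_pos: [0.473, -0.3737, 0.1823]
tool_rot: [0.058, 0.965, -0.015, 0.256]
ft_force: [-0.6, 0.1, -1.0]
grip_width: 0.0225
grasp_force: 59.5
```

View pics/w3.png

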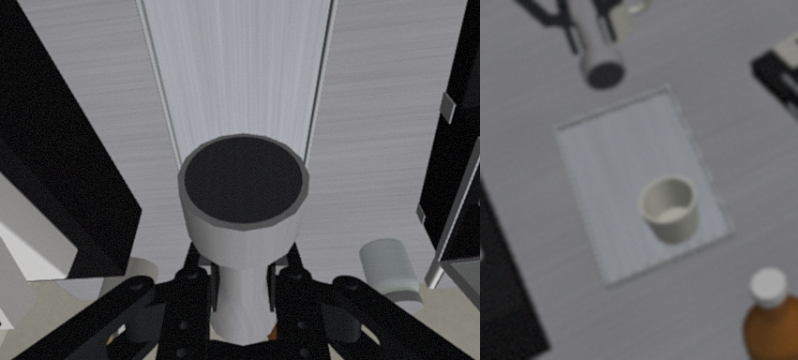

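The wrist view shows the tray's side rims running from (139,0) to (180,165) and from (336,0) to (305,165), with the held jigger over the middle. I'll cast the rims to locate the tray.

```bash
python3 - <<'E'
from h import *
np.set_printoptions(precision=4,suppress=True)
w=dict(np.load('w3c.npz'));k=512/480
L=cast(w,np.array([(139,0),(180,165)])*k,.014);Rr=cast(w,np.array([(335,0),(305,165)])*k,.014)
print(L,Rr)
for q in(L,Rr): print(np.degrees(np.arctan2(*(q[1]-q[0])[[1,0]])))
s=bot.calibration("scene")
f=lambda u,v:(40+(u-480)*150/318,180+v*170/360)
c=cast(s,[f(557,127),f(670,88),f(733,235),f(606,287)],.012);print(c,c.mean(0))
print('cup',cast(s,[f(669,190)],.055))
print(bot.get_obs()['eef_pos'])
E
```

```text
[[ 0.4043 -0.4426  0.014 ]
 [ 0.5746 -0.4584  0.014 ]] [[ 0.4213 -0.3     0.014 ]
 [ 0.5915 -0.3169  0.014 ]]
-5.281921304857871
-5.680575689149819
[[ 0.3904 -0.4399  0.012 ]
 [ 0.4078 -0.2968  0.012 ]
 [ 0.6534 -0.3245  0.012 ]
 [ 0.6375 -0.4685  0.012 ]] [ 0.5223 -0.3824  0.012 ]
cup [[ 0.5888 -0.3659  0.055 ]]
[ 0.4734 -0.3737  0.1833]
```

```bash
python3 - <<'E'
from h import *
R=rot(np.radians(84),np.radians(30));z=R.as_matrix()[:,2]
delta(np.array([.4643,-.376,.031])+.0157*z,R)
print(np.round(R.inv().apply([0,0,-.01]),4))
E
```

```text
row [-0.007 -0.003 -0.012] [ 0.0832 -0.0032  0.1435] rows>= 2.654374909399243
[0.005  0.     0.0087]
```

```bash
python3 jog.py '[[0,0,-0.012,0.03,-0.001,0.05,0],[0,0,-0.012,0.06,-0.003,0.10,0],[0,0,-0.012,0.078,-0.003,0.135,0],[0,0,-0.012,0.0832,-0.003,0.1435,0],[0,0,-0.012,0.0832,-0.003,0.1435,0],[0,0,-0.012,0.0832,-0.003,0.1435,0]]'
```

```text
clock: 11.02
eef_pos: [0.4735, -0.3793, 0.02]
tool_rot: [0.052, 0.964, -0.019, 0.258]
ft_force: [-1.0, -0.6, -0.4]
grip_width: 0.0222
grasp_force: 59.5
```

```bash
python3 jog.py '[[0,0,0,0.0012,0,0.0022,0],[0,0,0,0.0024,0,0.0043,0],[0,0,0,0.0024,0,0.0043,0]]'
```

```text
clock: 11.4
eef_pos: [0.4724, -0.3785, 0.013]
tool_rot: [0.052, 0.965, -0.017, 0.257]
ft_force: [0.1, 0.9, 1.2]
grip_width: 0.0221
grasp_force: 59.7
```

```bash
python3 jog.py '[[0,0,0,0.0005,0,0.0009,0],[0,0,0,0.0005,0,0.0009,0]]'
```

```text
clock: 11.65
eef_pos: [0.4725, -0.3785, 0.0129]
tool_rot: [0.052, 0.965, -0.017, 0.258]
ft_force: [-4.8, 1.8, 8.4]
grip_width: 0.0223
grasp_force: 61.0
```

```bash
python3 jog.py '[[0,0,0,0,0,0,0.035],[0,0,0,0,0,0,0.05],[0,0,0,0,0,0,0.06],[0,0,0,0,0,-0.02,0.06],[0,0,0,0,0,-0.06,0.06],[0,0,0,0,0,-0.12,0.07],[0,0,0,0,0,-0.18,0.085],[0,0,0,0,0,-0.18,0.085]]'
python3 - <<'E'
from h import *
s=bot.camera("scene");w=bot.camera("wrist")
cv2.imwrite('pics/t.png',np.hstack([cv2.resize(w,(480,360)),cv2.resize(s[180:350,40:190],(318,360))])[:,:,::-1])
R=rot(np.radians(92),0)
delta([.475,.372,.25],R);o=bot.get_obs();print(o['joint_pos'])
E
```

```text
clock: 12.65
eef_pos: [0.3836, -0.3699, 0.1729]
tool_rot: [0.052, 0.964, -0.021, 0.259]
ft_force: [0.4, -0.4, 0.5]
grip_width: 0.0848
grasp_force: 0.0
row [-0.045  0.52  -0.141] [-0.0517  0.7447 -0.0709] rows>= 11.99702928252847
[-0.98193516  0.10284549 -0.46908768  0.63975962  0.38657219 -0.80202818]
```

View pics/t.png

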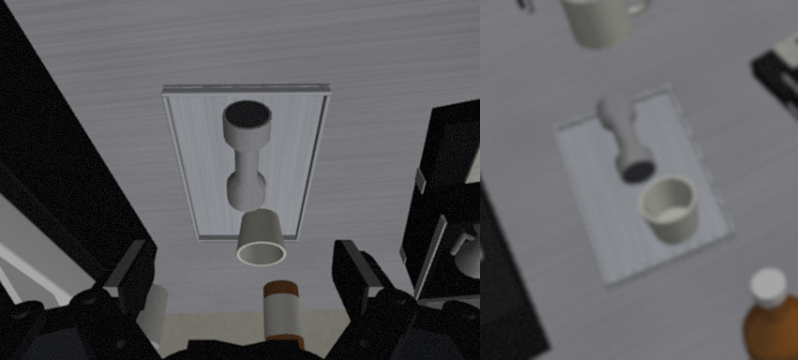

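The jigger lies in the tray's free half, clear of the cup. Next is the spare muddler.

```bash
python3 - <<'E'
from h import *
R=rot(np.radians(91),np.radians(30));z=R.as_matrix()[:,2]
delta(np.array([.490,.373,.055])+(.0157-.16)*z,R)
E
```

```text
row [-0.07  -0.003 -0.108] [ 0.0325  0.7386 -0.0384] rows>= 11.844877367811868
```

```bash
python3 jog.py '[[-0.05,-0.003,-0.07,0.025,0.55,-0.028,0.085],[-0.05,-0.003,-0.07,0.025,0.55,-0.028,0.085],[-0.05,-0.003,-0.07,0.025,0.55,-0.028,0.085],[-0.05,-0.003,-0.07,0.025,0.55,-0.028,0.085],[-0.05,-0.003,-0.07,0.025,0.55,-0.028,0.085],[-0.07,-0.003,-0.108,0.0325,0.7386,-0.038,0.085],[-0.07,-0.003,-0.108,0.0325,0.7386,-0.038,0.085],[-0.07,-0.003,-0.108,0.0325,0.7386,-0.038,0.085],[-0.07,-0.003,-0.108,0.0325,0.7386,-0.038,0.085],[-0.07,-0.003,-0.108,0.0325,0.7386,-0.038,0.085]]'
python3 jog.py '[[0,0,0,0,0.09,0,0.085],[0,0,0,0,0.09,0,0.085],[0,0,0,0,0.09,0,0.085],[0,0,0,0,0.09,0,0.085]]'
python3 - <<'E'
from h import *
R=rot(np.radians(91),np.radians(30));z=R.as_matrix()[:,2]
delta(np.array([.490,.373,.055])+(.0157-.16)*z,R)
w=bot.calibration("wrist");im=bot.camera("wrist");np.save('w4.npy',im)
np.savez('w4c.npz',**{k:np.array(w[k]) for k in('mtx','R','t')})
cv2.imwrite('pics/w4.png',im[:,:,::-1])
print(proj(w,[(.49+d,.373,.055) for d in(-.075,0,.05,.075)]).round())
E
```

```text
clock: 14.0
eef_pos: [0.4107, 0.2595, 0.1759]
tool_rot: [-0.01, 0.966, 0.002, 0.258]
ft_force: [1.2, -0.2, 0.6]
grip_width: 0.0847
grasp_force: 0.0
clock: 14.5
eef_pos: [0.4095, 0.3457, 0.1759]
tool_rot: [-0.009, 0.966, 0.001, 0.257]
ft_force: [0.6, 0.5, 0.3]
grip_width: 0.0851
grasp_force: 0.0
row [-0.002 -0.003  0.003] [-0.0097  0.0258  0.0008] rows>= 0.4417445377510536
[[297. 121.]
 [288. 190.]
 [284. 223.]
 [282. 237.]]
```

View pics/w4.png

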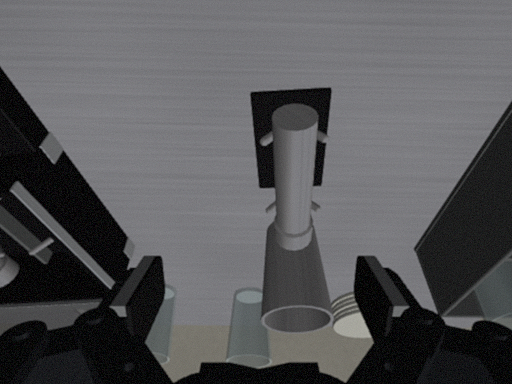

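The near end face of the muddler is centred at (296,118). Its axis runs to about (294,215), where the head begins, and the head's far bottom is at about (294,248).

```bash
python3 - <<'E'
from h import *
np.set_printoptions(precision=4,suppress=True)
w=dict(np.load('w4c.npz'));im=np.load('w4.npy').astype(int)
for r in(135,150,165,180,195,205): 
    row=im[r,255:335].mean(1).round().astype(int); print(r,' '.join(map(str,row[::2])))
p=cast(w,[(296,118),(294,215)],.055);print(p,'yaw',np.degrees(np.arctan2(*(p[1]-p[0])[[1,0]])))
print('rest base',cast(w,[(251,93),(330,88),(322,185),(260,187)],.002))
E
```

```text
135 12 6 21 10 24 49 68 80 97 53 68 68 77 82 88 92 98 107 114 121 123 125 122 120 120 124 124 121 127 124 119 84 87 81 73 75 92 126 124 125
150 93 13 24 23 12 5 15 3 5 43 63 69 72 82 89 95 104 109 117 123 123 122 127 121 124 129 125 122 128 123 91 24 9 10 9 102 124 126 123 129
165 128 43 16 22 22 13 20 15 13 26 65 67 78 86 84 91 99 108 118 125 128 127 123 122 122 129 117 122 123 121 21 11 24 6 64 126 123 124 125 121
180 125 133 23 10 17 11 15 27 14 20 55 66 76 83 90 96 105 110 120 128 127 124 125 117 128 125 124 129 123 74 20 21 10 36 128 125 128 126 127 126
195 125 124 122 127 125 123 128 122 123 126 96 65 73 81 93 100 100 115 125 124 131 127 124 125 121 121 121 125 111 126 127 122 121 124 122 125 123 127 127 126
205 129 127 125 128 125 127 128 90 65 81 79 66 73 79 92 101 106 114 126 128 126 126 122 122 128 125 129 118 94 85 76 61 96 128 125 127 127 125 124 122
[[0.4124 0.372  0.055 ]
 [0.5269 0.3818 0.055 ]] yaw 4.866696080344513
rest base [[0.4248 0.3381 0.002 ]
 [0.4185 0.4055 0.002 ]
 [0.539  0.4181 0.002 ]
 [0.544  0.3485 0.002 ]]
```

```bash
python3 - <<'E'
from h import *
w=dict(np.load('w4c.npz'));p=cast(w,[(294.5,135),(293.6,195)],.055);print(p)
R=rot(np.radians(95.3),np.radians(30));z=R.as_matrix()[:,2]
delta(np.array([.486,.3785,.055])+(.0157)*z,R)
E
```

```text
[[0.42796012 0.37249443 0.055     ]
 [0.49721222 0.37852406 0.055     ]]
row [-0.039 -0.003 -0.064] [-0.0062  0.0326  0.1592] rows>= 2.6015919040721465
```

```bash
python3 jog.py '[[-0.039,-0.003,-0.064,-0.006,0.032,0.03,0.085],[-0.039,-0.003,-0.064,-0.006,0.032,0.08,0.085],[-0.039,-0.003,-0.064,-0.006,0.032,0.13,0.085],[-0.039,-0.003,-0.064,-0.006,0.032,0.159,0.085],[-0.039,-0.003,-0.064,-0.006,0.032,0.159,0.085],[-0.039,-0.003,-0.064,-0.006,0.032,0.159,0],[-0.039,-0.003,-0.064,-0.006,0.032,0.159,0],[-0.039,-0.003,-0.064,-0.006,0.032,0.159,0],[-0.039,-0.003,-0.064,-0.006,0.032,0.159,0]]'; python3 jog.py '[[0,0,0,0,0,0,0]]'
```

```text
clock: 15.68
eef_pos: [0.495, 0.3788, 0.0453]
tool_rot: [-0.044, 0.964, 0.012, 0.261]
ft_force: [-2.3, -7.9, 7.9]
grip_width: 0.0326
grasp_force: 58.6
clock: 15.8
eef_pos: [0.495, 0.3788, 0.0453]
tool_rot: [-0.044, 0.964, 0.012, 0.261]
ft_force: [-3.0, -6.5, 8.3]
grip_width: 0.0321
grasp_force: 58.6
```

```bash
python3 jog.py '[[0,0,0,-0.012,0,-0.022,0],[0,0,0,-0.03,0,-0.052,0],[0,0,0,-0.06,0,-0.104,0],[0,0,0,-0.06,0,-0.104,0],[0,0,0,-0.06,0,-0.104,0]]'; python3 - <<'E'
from h import *
R=rot(PSI+np.pi/2,np.radians(30))
delta(case(.006-.08,.0905,.0333+.11),R)
E
```

```text
clock: 16.42
eef_pos: [0.4932, 0.3799, 0.1632]
tool_rot: [-0.045, 0.965, 0.013, 0.259]
ft_force: [-0.1, -0.7, -1.9]
grip_width: 0.0323
grasp_force: 60.3
row [-0.025  0.002 -0.048] [ 0.0206 -0.308   0.0101] rows>= 4.942349043938876
```

```bash
python3 jog.py '[[-0.025,0,-0.048,0.02,-0.06,0,0],[-0.025,0,-0.048,0.0206,-0.12,0,0],[-0.025,0,-0.048,0.0206,-0.18,0.005,0],[-0.025,0,-0.048,0.0206,-0.24,0.01,0],[-0.025,0,-0.048,0.0206,-0.308,0.01,0],[-0.025,0,-0.048,0.0206,-0.308,0.01,0],[-0.025,0,-0.048,0.0206,-0.308,0.01,0],[-0.025,0,-0.048,0.0206,-0.308,0.01,0]]'; python3 - <<'E'
from h import *
R=rot(PSI+np.pi/2,np.radians(30.2))
for c,u in((-80,110),(-35,68),(-17,56),(-8,35),(0,12),(0,4),(0,0)): delta(case(.006+c/1000,.0905,.0333+u/1000),R)
w=bot.calibration("wrist");im=bot.camera("wrist");np.save('w5.npy',im)
cv2.imwrite('pics/w5.png',im[:,:,::-1])
o=bot.get_obs();tip=o['eef_pos']
print(proj(w,[tip+[0,0,.0097]-case(.006,0,0)+case(0,0,0)+(case(d,0,0)-case(0,0,0)) for d in(-.075,.075)]).round().tolist())
E
```

```text
clock: 17.42
eef_pos: [0.5094, 0.0738, 0.1427]
tool_rot: [-0.072, 0.963, 0.02, 0.258]
ft_force: [-0.8, 0.2, -2.7]
grip_width: 0.0322
grasp_force: 60.7
row [ 0.001 -0.003  0.001] [-0.0001 -0.0017 -0.0007] rows>= 0.030003833620072577
row [ 0.001 -0.003  0.001] [-0.018  -0.0018  0.0582] rows>= 0.9754951788332522
row [ 0.001 -0.003  0.001] [-0.0276 -0.0019  0.0776] rows>= 1.3183280013739143
row [ 0.001 -0.003  0.001] [-0.0249 -0.0019  0.1003] rows>= 1.6536727499618264
row [ 0.001 -0.003  0.001] [-0.0203 -0.0019  0.1242] rows>= 2.013986720476105
row [ 0.001 -0.003  0.001] [-0.0163 -0.0019  0.1311] rows>= 2.114561213912887
row [ 0.001 -0.003  0.001] [-0.0143 -0.0019  0.1346] rows>= 2.1659340793177586
[[262.0, 145.0], [260.0, 332.0]]
```

View pics/w5.png

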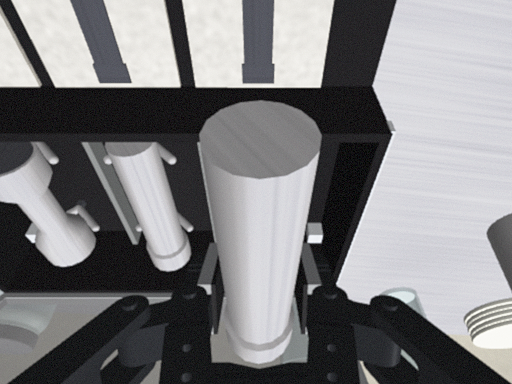

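The held muddler's near face is at (260,142), as predicted. The bay behind is empty and lined up. I'll insert it along the clear path.

```bash
python3 jog.py '[[0,0,0,-0.010,-0.001,0.03,0],[0,0,0,-0.018,-0.002,0.058,0],[0,0,0,-0.0276,-0.002,0.0776,0],[0,0,0,-0.025,-0.002,0.100,0],[0,0,0,-0.0215,-0.002,0.118,0],[0,0,0,-0.0175,-0.002,0.129,0],[0,0,0,-0.0163,-0.002,0.1311,0],[0,0,0,-0.0163,-0.002,0.1311,0]]'
```

```text
clock: 18.48
eef_pos: [0.5895, 0.0828, 0.0386]
tool_rot: [-0.071, 0.963, 0.019, 0.259]
ft_force: [-0.1, 0.5, -2.1]
grip_width: 0.0318
grasp_force: 60.8
```

```bash
python3 jog.py '[[0,0,0,0.001,0,0.0017,0],[0,0,0,0.0017,0,0.003,0],[0,0,0,0.0017,0,0.003,0]]'
```

```text
clock: 18.85
eef_pos: [0.5903, 0.0826, 0.036]
tool_rot: [-0.071, 0.963, 0.02, 0.26]
ft_force: [-0.4, 0.4, 0.2]
grip_width: 0.032
grasp_force: 61.1
```

```bash
python3 jog.py '[[0,0,0,0.0006,0.0005,0.001,0],[0,0,0,0.001,0.001,0.0017,0],[0,0,0,0.001,0.001,0.0017,0]]'
```

```text
clock: 19.23
eef_pos: [0.5909, 0.084, 0.0345]
tool_rot: [-0.071, 0.962, 0.02, 0.261]
ft_force: [-0.2, 2.8, 4.5]
grip_width: 0.0321
grasp_force: 61.5
```

```bash
python3 jog.py '[[0,0,0,0.0005,0.0005,0.0009,0],[0,0,0,0.0005,0.0005,0.0009,0]]'
```

```text
clock: 19.48
eef_pos: [0.5911, 0.0847, 0.0338]
tool_rot: [-0.071, 0.962, 0.02, 0.261]
ft_force: [-1.1, 3.6, 6.4]
grip_width: 0.0321
grasp_force: 61.8
```

```bash
python3 jog.py '[[0,0,0,0,0,0,0.045],[0,0,0,0,0,0,0.055],[0,0,0,0,0,0,0.065],[0,0,0,0,0,0,0.065],[0,0,0,0,0,-0.02,0.065],[0,0,0,0,0,-0.06,0.065],[0,0,0,0,0,-0.12,0.065],[0,0,0,0,0,-0.16,0.065],[0,0,0,0,0,-0.16,0.065],[0,0,0,0,0,-0.16,0.065]]'
python3 - <<'E'
from h import *
w=bot.calibration("wrist");im=bot.camera("wrist")
cv2.imwrite('pics/w6.png',im[:,:,::-1])
print(proj(w,[case(x,.09,.043) for x in(-.075,0,.075)]).round().tolist())
delta(barpos(1.0)+[-.10,-.015,.09],rot(PSI))
E
```

```text
clock: 20.72
eef_pos: [0.5097, 0.0718, 0.17]
tool_rot: [-0.071, 0.963, 0.019, 0.259]
ft_force: [-0.1, -0.2, -0.2]
grip_width: 0.0653
grasp_force: 0.0
[[259.0, 107.0], [259.0, 178.0], [259.0, 227.0]]
row [0.411 0.411 1.53 ] [-0.0888 -0.0903 -0.176 ] rows>= 3.4688365201609814
```

View pics/w6.png

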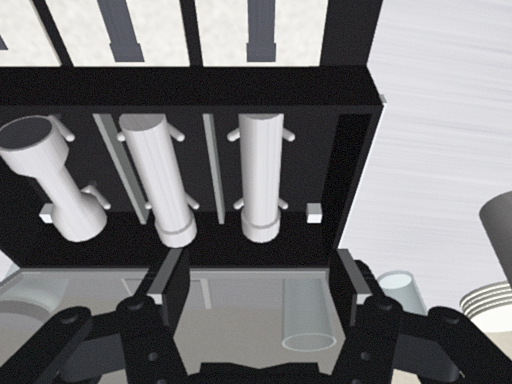

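The muddler lies level in its cradles at column 260, beside the correct muddler and jigger. Next I'll close the lid by re-gripping the bar.

```bash
python3 jog.py '[[0,0,0,0,0,-0.06,0.06],[0.411,0.411,1.53,-0.05,-0.06,-0.12,0.06],[0.411,0.411,1.53,-0.0888,-0.09,-0.176,0.06],[0.411,0.411,1.53,-0.0888,-0.09,-0.176,0.06],[0.411,0.411,1.53,-0.0888,-0.09,-0.176,0.06],[0.411,0.411,1.53,-0.0888,-0.09,-0.176,0.06],[0.411,0.411,1.53,-0.0888,-0.09,-0.176,0.06],[0.411,0.411,1.53,-0.0888,-0.09,-0.176,0.06],[0.411,0.411,1.53,-0.0888,-0.09,-0.176,0.06],[0.411,0.411,1.53,-0.0888,-0.09,-0.176,0.06]]'
python3 jog.py '[[0,0,0,0,0,0,0.06],[0,0,0,0,0,0,0.06]]'
python3 - <<'E'
from h import *
print(barpos(1.0)); delta(np.array([.6125,-.005,.355]),rot(PSI)); delta(np.array([.6125,-.005,.264]),rot(PSI))
E
```

```text
clock: 22.02
eef_pos: [0.5125, -0.0188, 0.3643]
tool_rot: [0.654, 0.756, -0.001, -0.002]
ft_force: [-0.7, 0.4, -0.5]
grip_width: 0.0598
grasp_force: 0.0
clock: 22.28
eef_pos: [0.5118, -0.0189, 0.3658]
tool_rot: [0.652, 0.758, -0.0, 0.0]
ft_force: [0.5, -0.1, 0.4]
grip_width: 0.0602
grasp_force: 0.0
[ 0.61157588 -0.00417217  0.27584273]
row [-0.     0.     0.002] [-0.0014  0.1017  0.0108] rows>= 1.635854911391676
row [-0.     0.     0.002] [-0.0014  0.1017  0.1018] rows>= 2.301839281989852
```

```bash
python3 jog.py '[[0,0,0,-0.001,0.05,0,0.06],[0,0,0,-0.001,0.101,0.01,0.06],[0,0,0,-0.001,0.101,0.03,0.06],[0,0,0,-0.001,0.101,0.075,0.06],[0,0,0,-0.001,0.101,0.101,0.06],[0,0,0,-0.001,0.101,0.101,0],[0,0,0,-0.001,0.101,0.101,0],[0,0,0,-0.001,0.101,0.101,0],[0,0,0,-0.001,0.101,0.101,0],[0,0,0,-0.001,0.101,0.101,0]]'
```

```text
clock: 23.52
eef_pos: [0.6123, -0.0048, 0.2687]
tool_rot: [0.653, 0.758, 0.002, 0.002]
ft_force: [-1.6, -0.7, 6.9]
grip_width: 0.0075
grasp_force: 58.9
```

```bash
python3 - <<'E'
from h import *
for a in(1.0,.85,.7,.55,.4,.25,.1,.0): print(a,np.round(rot(PSI).inv().apply(barpos(a)-barpos(1.0)),4))
E
```

```text
1.0 [0. 0. 0.]
0.85 [ 0.     -0.0286  0.0148]
0.7 [ 0.     -0.0547  0.0337]
0.55 [ 0.     -0.0777  0.0563]
0.4 [ 0.     -0.097   0.0821]
0.25 [ 0.     -0.1123  0.1105]
0.1 [ 0.     -0.1231  0.1409]
0.0 [ 0.     -0.1277  0.1618]
```

```bash
python3 jog.py '[[0,0,0,0,-0.019,0.0095,0],[0,0,0,0,-0.0375,0.021,0],[0,0,0,0,-0.0547,0.0337,0],[0,0,0,0,-0.070,0.048,0],[0,0,0,0,-0.084,0.065,0],[0,0,0,0,-0.097,0.0821,0],[0,0,0,0,-0.1075,0.101,0],[0,0,0,0,-0.116,0.120,0]]'
```

```text
clock: 24.52
eef_pos: [0.498, -0.022, 0.147]
tool_rot: [0.653, 0.758, 0.002, 0.002]
ft_force: [0.0, 1.4, 2.3]
grip_width: 0.0071
grasp_force: 61.3
```

```bash
python3 jog.py '[[0,0,0,0,-0.005,0.014,0],[0,0,0,0,-0.009,0.030,0],[0,0,0,0,-0.0117,0.0415,0],[0,0,0,0,-0.0117,0.0415,0]]'
```

```text
clock: 25.02
eef_pos: [0.4868, -0.0237, 0.105]
tool_rot: [0.653, 0.758, 0.001, 0.001]
ft_force: [1.1, 2.0, -0.5]
grip_width: 0.0072
grasp_force: 62.8
```

```bash
python3 jog.py '[[0,0,0,0,0,0.002,0],[0,0,0,0,0,0.004,0],[0,0,0,0,0,0.004,0]]'
```

```text
clock: 25.4
eef_pos: [0.4869, -0.0237, 0.1046]
tool_rot: [0.653, 0.758, 0.002, 0.002]
ft_force: [-8.5, 2.0, 25.8]
grip_width: 0.0073
grasp_force: 65.6
```

```bash
python3 jog.py '[[0,0,0,0,0,-0.003,0],[0,0,0,0,0,-0.003,0.03],[0,0,0,0,0,-0.003,0.06],[0,0,0,0,0,-0.003,0.06],[0,0,0,0,0,-0.04,0.06],[0,0,0,0,0,-0.10,0.06],[0,0,0,0,0,-0.145,0.06],[0,0,0,0,0,-0.145,0.06],[0,0,0,0,0,-0.145,0.06]]'
python3 - <<'E'
from h import *
w=bot.calibration("wrist");im=bot.camera("wrist").astype(int)
for a in(0,.05,.1):
  e=lambda y:case(.1-.2*np.cos(a)+.006*np.sin(a),y,.078+.2*np.sin(a)+.006*np.cos(a))
  print(a,'edge',proj(w,[e(.09),e(0),e(-.09)]).round(1).tolist(),'bar',proj(w,barpos(a)).round(1).tolist())
for y in(.09,.065,-.075):
  r=int(round(proj(w,case(-.1,y,.085))[0,1])); print(r,im[r,240:290].mean(1).round().astype(int))
r=int(round(proj(w,barpos(0))[0,1]));print('bar',r,im[r,240:290].mean(1).round().astype(int))
E
```

```text
clock: 26.52
eef_pos: [0.4851, -0.0238, 0.2448]
tool_rot: [0.653, 0.758, 0.0, 0.0]
ft_force: [-0.4, 0.4, -0.8]
grip_width: 0.0599
grasp_force: 0.0
0 edge [[274.2, 69.7], [272.7, 172.0], [271.5, 257.3]] bar [[260.1, 180.9]]
0.05 edge [[275.4, 69.3], [273.8, 174.7], [272.4, 262.3]] bar [[262.6, 184.4]]
0.1 edge [[277.3, 68.8], [275.5, 177.7], [273.9, 267.5]] bar [[266.0, 188.3]]
70 [ 35  41  37  43  40  46  42  43  40  42  40  44  44  47  43  43  44  42
  47  40  44  42  39  48  34  37  42  98 128 126 107  56   7   0  29 102
 138 131 127 131 131 135 133 133 122 116 115 112 119 119]
100 [125 122 120 122 125 124 123 123 121 123 117 124 117 125 126 124 121 126
 128 126 122 125 120 127 124 123 124 124 131 127  95  36   8  12  71 122
 136 134 128 134 131 134 128 131 122 116 114 118 115 109]
244 [123 123 127 126 123 127 122 121 111  94  95  97 100  99  99  95  99  97
 101 116 125 126 127 127 126 125 124 126 113  67  19  19  75 121 134 132
 130 128 129 130 124 113 113 111 114 112 112 115 111 110]
bar 181 [124 118 118 122 116 120 126 123 127 121 126 125 123 125 127  92  18   0
  12  28  17  15  17  11  22  24  33 107 133 102  38  10   9  89 126 132
 133 133 130 125 129 131 120 112 112 115 114 116 114 113]
```

```bash
python3 -c "
from workcell import bot
print(bot.job_done())"
```

```text
the job is handed in; nothing more can be done
None
```

The job is handed in after about 27 s: the wrong jigger from the +y bay is in the drip tray, the spare muddler is in that bay's cradles and the lid is shut, though I viewed 12 pictures, over the limit of 10.

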